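# Click the rotor onto the drive spindle and load it in balance

### The arm

A 6-joint arm with a two-finger parallel gripper is mounted at the origin on a cart in front of the work surface, level with it; the furniture and walls round the work are solid. World frame = base frame: x ahead of the robot, y to its left, z up, the work surface at z = 0. Lengths are in m, angles in degrees, forces in N, time in s.
With the tool pointing down it reaches from about 0.35 to 0.725 m from the base axis. Payload 4.3 kg.
Tool frame: the origin (TCP) lies between the finger pads; the fingertips stand 22 mm ahead of it and the grasp point (between the pads) lies 3 mm ahead of it (ctrl.nose_length is the distance from the TCP to the fingertips, in m); z points along the fingers, y is the line along which they close (so a half turn about z gives the same grasp; the last joint's range is limited). The gripper opens to 85 mm and grips with 20 to 120 N. Pads are 22 mm wide; open, the fingers measure 114 mm over their backs; the gripper's body (76 mm by 85 mm) begins 54 mm behind the grasp point. The pads swing forward as they close: fully open they stand 13 mm farther back than shut.
Start: joints at [56.82, 21.618, 4.641, 73.018, 0, 83.68], TCP at [0.26, 0.513, 0.253] pointing down, gripper open.
Joint ranges: [-156.06, 156.06], [-48.1, 94.91], [-58.44, 69.94], [-101.28, 121.22], [-78.64, 73.56], [-180, 180]. Speed limits (degrees/s): [147.25, 147.25, 180, 180, 180, 180].

### API

Orientations are given as a 3x3 rotation matrix whose columns are the frame's x, y, z axes.
In Python, from cell import monitor, viewer, ticket, ctrl gives the robot as it stands.
- The arm moves only by the tool arm_command, never from a script. Its argument "commands" is a list of rows, each a list of 7 numbers: the shift along the tool's x, y, z in mm, then the turn, a rotation vector about the tool's x, y, z in rad, then the opening, from 0 (shut) to 1 (fully open). A call has 1 to 12 rows; each row shifts and turns the commanded pose from where the row before left it, along the tool's axes as they then stand; what a row does not reach is not made up. A row lasts 1/12 s, in which the tool goes at most 41.7 mm and 7.16 degrees, less where a joint would pass 70% of its speed; a pose out of reach is approached as far as the arm can. A call with a gripper value outside its range is refused whole. The fingers move at their own pace and stop on an object; "newtons" is the grip in N (left out, the last holds). Time passes only in rows, so rows that do not move let the fingers close. It gives the time, the measured TCP pose, the force, the opening and the grip force at its end, in the units of the state.
- monitor.read_state(): the state, without advancing time (a new reading comes with each control period).
- viewer.snapshot(name): name is "scene" or "top" or "wrist"; returns a dict with "pixels" (384x512x3 uint8, red, green, blue), "depth" (384x512 float32, m along the optical axis (not along the pixel's ray), 0 where there is no reading), "fov_y" (degrees; the focal length in pixels is half the picture's height over the tangent of half this angle, whatever the lens; pixels are square), "cx", "cy" (the principal point, pixels), "xyz" and "orientation" of the camera in the world; the wrist camera has in their place "mount" (4x4, takes a point from camera to tool coordinates, whose origin is the TCP and whose axes are the flange's). Camera axes: x right, y up, looking along -z (the intrinsics and any distortion apply to the point x, -y, -z); pixel columns grow to the right and rows downward; lengths in m; the calibration is good to about 2 mm. A picture is of the moment at which its call begins: read the wrist's pose just before it.
- ticket.hand_in(): hands the job in; it is judged then, once.
The state is a dict: "clock": time; "joints": joint angles; "qd": joint speeds; "effort": joint torques, N m; "eef_pos": TCP position; "tool_rot": TCP orientation; "contact_force": force on the tool from outside, world axes, zero at the start; "moment": the same for the moment, N m; "opening": finger opening in m; "finger_force": force on a finger pad.
Only numpy, scipy, OpenCV 4.12 (cv2) and the standard library are available. Lean on these libraries where they do the work, as an engineer would, in place of code of your own. Each camera call takes 0.05 s, during which the arm holds its last target. There are 200 camera calls.

### The job

Set the two-cup rotor over the upright spindle of the white drive unit so that it rests on the spindle's sprung balls, and let go of it there. Then press its capped hub straight down until it clicks past the balls and sits fully home, and only after that stand one vial upright in each of the two cups so that the rotor is balanced. Leave the timer, the small beaker and the measuring cylinder where they are, and do not tip a vial over.

Things in the scene. Friction and masses are not known exactly. Their poses are not given: they have to be found in the camera images.
- drive: white square drive unit, fixed to the worktop: housing 130x130 mm, top 25 mm above the worktop, with a round dark seat flange (diameter 50 mm, top at 31 mm) in the middle and an upright steel spindle on it. Origin: centre of its underside, z up. It does not move.
- seat (a point): centre of the seat flange's top, 31 mm above the worktop, on the spindle axis (z up). From here the spindle rises 60 mm: diameter 16 mm up to 54 mm, then a taper to 8 mm at the tip. Three sprung balls (diameter 12 mm) stand 3.5 mm out of the spindle, centres 13.4 mm above this point.
- ball0 (a joint): first sprung detent ball: 0 = fully out, positive = pushed into the spindle (m), up to 0.0042; about 3 N pushes one ball straight in at first, 5 N when flush with the bore
- ball1 (a joint): second sprung ball, the same
- ball2 (a joint): third sprung ball, the same
- rotor: rotor, loose, 0.28 kg: upright aluminium hub (diameter 37 mm, 70 mm tall, closed flat top) with a blue arm and blue round cup on either side along its x axis, 148 mm long overall. Origin: centre of the hub's underside, z up; stands on the worktop. Hub = sleeve open at the bottom, bore 18 mm, 62 mm deep, groove inside. Arms reach 16 mm, cups 30 mm above the underside; grasp the hub above that.
- cap_top (a point): centre of the hub's flat top with the blue disc, 70 mm above the rotor's underside. Let go on the spindle, the rotor rests upright on the balls, underside about 17 mm above the seat. A straight push of 10 to 18 N here drives it past them; they spring into the groove and its underside meets the seat (origin at point seat). Once home it can turn about the spindle.
- cup_a (a point): inner floor centre of the cup on the rotor's +x side: 54 mm from the hub axis, 5 mm above the rotor's underside. The cup is 32 mm wide inside, 40 mm outside, 25 mm deep from floor to rim. Fingers best close across the arm (along the rotor's y), since the hub stands only 23 mm from a loaded vial.
- cup_b (a point): the same point of the like cup on the rotor's -x side
- vial_white: clear vial with a white cap, diameter 24 mm, 56 mm tall (cap from 44 mm up), 22 g, standing on the worktop. Origin: centre of its underside, z up. Either vial may go in either cup. Beyond the vials stands a wide cream analyser, up to 160 mm tall, its front 0.60 m ahead of the robot: stay short of it or cross well above.
- vial_black: the like vial with a black cap
- timer: bystander: white kitchen-type timer, 58x66x20 mm, lying on the worktop; origin under its centre
- beaker_s: bystander: small glass beaker, 55 mm wide, 56 mm tall; origin under its centre
- cylinder_50: bystander: measuring cylinder with a blue foot, 60 mm wide, 176 mm tall; origin under its centre

How it is judged (in metres and radians):
On the way, in this order (a step that is already met when the one before it is completed fails the run):
1. the rotor rests on the spindle's balls, let go of (z of rotor in the frame of seat between 0.01 and 0.024 m and horizontal distance between rotor and seat below 0.006 m and angle between rotor's own z axis and vertical below 0.15 rad and contact force between the fingers and rotor below 0.2 N), for 0.2 s.
2. the hub is past the balls and home on the seat, the balls sprung out (z of rotor in the frame of seat below 0.003 m and horizontal distance between rotor and seat below 0.004 m and angle between rotor's own z axis and vertical below 0.08 rad and value of joint each of ball0, ball1, ball2 below 0.001 m), for 0.2 s.
3. one vial stands in a cup of the rotor, which is still home (all of step 2 and ((horizontal distance between vial_white and cup_a below 0.007 m and z of vial_white in the frame of cup_a between -0.003 and 0.004 m and angle between vial_white's own z axis and vertical below 0.15 rad) or (horizontal distance between vial_white and cup_b below 0.007 m and z of vial_white in the frame of cup_b between -0.003 and 0.004 m and angle between vial_white's own z axis and vertical below 0.15 rad) or (horizontal distance between vial_black and cup_a below 0.007 m and z of vial_black in the frame of cup_a between -0.003 and 0.004 m and angle between vial_black's own z axis and vertical below 0.15 rad) or (horizontal distance between vial_black and cup_b below 0.007 m and z of vial_black in the frame of cup_b between -0.003 and 0.004 m and angle between vial_black's own z axis and vertical below 0.15 rad))), for 0.2 s.
At the end, for the whole second after the job is handed in: Rotor home: underside within 3 mm of the seat, on its axis within 4 mm, upright within 0.08 rad, all balls out (under 1 mm in). One vial in each cup: within 7 mm of its centre and 4 mm of its floor, upright within 0.15 rad. Rotor and vials at rest (all of step 2 and ((horizontal distance between vial_white and cup_a below 0.007 m and z of vial_white in the frame of cup_a between -0.003 and 0.004 m and angle between each of vial_white, vial_black's own z axis and vertical below 0.15 rad and horizontal distance between vial_black and cup_b below 0.007 m and z of vial_black in the frame of cup_b between -0.003 and 0.004 m) or (horizontal distance between vial_white and cup_b below 0.007 m and z of vial_white in the frame of cup_b between -0.003 and 0.004 m and angle between each of vial_white, vial_black's own z axis and vertical below 0.15 rad and horizontal distance between vial_black and cup_a below 0.007 m and z of vial_black in the frame of cup_a between -0.003 and 0.004 m)) and linear speed of each of rotor, vial_white, vial_black below 0.02 m/s); the robot touches nothing.
It fails at once if the timer is moved more than 30 mm (distance of timer from where it was at the start of the episode above 0.03 m).
It fails at once if the small beaker is moved more than 30 mm (distance of beaker_s from where it was at the start of the episode above 0.03 m).
It fails at once if the measuring cylinder is moved more than 30 mm (distance of cylinder_50 from where it was at the start of the episode above 0.03 m).
It fails at once if a vial is tipped over (angle between any of vial_white, vial_black's own z axis and vertical above 1 rad).
It also fails if it takes over 72 s, if anything falls off the work surface, if the arm or the gripper's body presses on something with over 40 N, if the wrist force passes 120 N, or if a joint passes its speed limit or range.

## Working session

There is one attempt and no reset: what is moved stays moved. The work goes in short steps, Python scripts to look and compute and a tool call to move; the robot and the scene stay as the last step left them, time stands still between calls to the robot, and variables do not carry over. Pictures are saved under pics/ and viewed, at most 10 in all, crops included, and the job is handed in when it is done.

Besides the shell and the picture viewer there is one more tool, called after ">>>" as a command line: name --pt "numbers of a row" for each row, then --argument value for the rest. arm_command: Moves the arm, as the interface text tells. Its arguments: {"type":"object","properties":{"commands":{"type":"array","items":{"type":"array","items":{"type":"number"}}},"newtons":{"type":"number"}},"required":["commands"]}

```bash
ls; mkdir -p pics
cat > h.py <<'E'
import numpy as np, cv2
from cell import monitor, viewer, ticket, ctrl
def cam(name):
    st=monitor.read_state(); s=viewer.snapshot(name)
    if name=="wrist":
        R=np.array(st["tool_rot"]).reshape(3,3); M=np.array(s["mount"])
        s["orientation"]=R@M[:3,:3]; s["xyz"]=np.array(st["eef_pos"])+R@M[:3,3]
    s["f"]=192/np.tan(np.radians(s["fov_y"])/2)
    return s
def rays(s,u,v):
    d=np.stack([(u-s["cx"])/s["f"],-(v-s["cy"])/s["f"],-np.ones_like(u,float)],-1)
    return d@np.array(s["orientation"]).reshape(3,3).T
def plane(s,u,v,z):
    r=rays(s,np.asarray(u,float),np.asarray(v,float)); o=np.array(s["xyz"])
    return o+r*((z-o[2])/r[...,2])[...,None]
def cloud(s):
    v,u=np.mgrid[:384,:512]; r=rays(s,u.astype(float),v.astype(float))
    return np.array(s["xyz"])+r*s["depth"][...,None]
def save(s,n): cv2.imwrite("pics/"+n,cv2.cvtColor(s["pixels"],cv2.COLOR_RGB2BGR))
E
python3 - <<'E'
from h import *
import pickle
for n in("scene","top","wrist"):
    s=cam(n); save(s,n+"0.png"); pickle.dump(s,open(n+"0.pkl","wb"))
    print(n,s["xyz"],np.array(s["orientation"]).round(3).tolist(),s["fov_y"],s["cx"],s["cy"],{k for k in s})
st=monitor.read_state();print(st["eef_pos"],np.array(st["tool_rot"]).round(3),st["opening"],ctrl.nose_length)
a=cv2.imread("pics/top0.png")
E
```

```text
pics
scene [-0.00496064 -1.06936774  0.66244218] [[0.896, 0.176, -0.407], [-0.443, 0.385, -0.81], [0.014, 0.906, 0.423]] 45.42838662298298 255.12140772857205 200.0838150096642 {'cx', 'f', 'depth', 'cy', 'pixels', 'fov_y', 'orientation', 'xyz'}
top [0.37587523 0.03913536 1.29042748] [[-0.003, 0.991, -0.131], [-1.0, -0.007, -0.027], [-0.028, 0.131, 0.991]] 56.4959752258068 252.06864354473566 189.8407686274946 {'cx', 'f', 'depth', 'cy', 'pixels', 'fov_y', 'orientation', 'xyz'}
wrist [0.18607279 0.54995756 0.37439969] [[0.453, -0.845, -0.284], [0.891, 0.429, 0.147], [-0.002, -0.32, 0.947]] 68.83138954654424 258.9141115765336 195.5488292888166 {'cx', 'f', 'depth', 'mount', 'cy', 'pixels', 'fov_y', 'orientation', 'xyz'}
[0.25953884 0.51258426 0.25256874] [[-0.892  0.452 -0.001]
 [ 0.452  0.892 -0.001]
 [ 0.    -0.002 -1.   ]] 0.08541553622036702 0.022
```

View pics/top0.png

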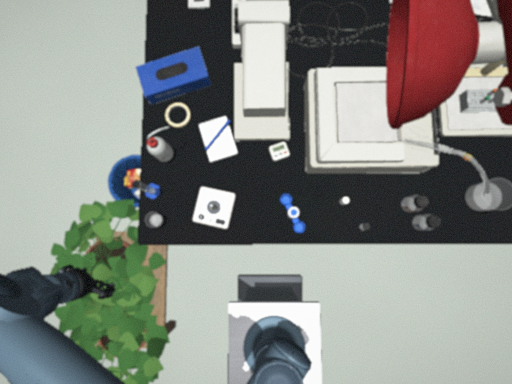

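View pics/scene0.png

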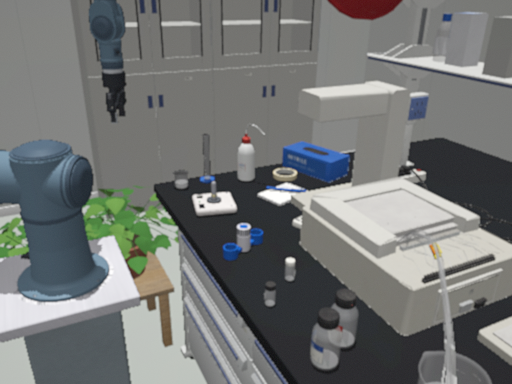

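The top view shows the drive at (214,207), the rotor hub at (293,212) with its cups at (286,199) and (299,227), the white vial at (345,200), the black vial at (364,226) and the timer at (279,151). The scene view agrees with this; the beaker and cylinder stand beside the drive.

Run:
```python
from h import *
import pickle
s=pickle.load(open("top0.pkl","rb")); im=s["pixels"]; hsv=cv2.cvtColor(im,cv2.COLOR_RGB2HSV)
def comps(m,box,minA=6):
    z=np.zeros_like(m); x0,y0,x1,y1=box; z[y0:y1,x0:x1]=m[y0:y1,x0:x1]
    n,l,st,c=cv2.connectedComponentsWithStats(z.astype(np.uint8))
    return [(c[i].round(1),st[i][4]) for i in range(1,n) if st[i][4]>=minA]
blue=(hsv[...,0]>100)&(hsv[...,0]<130)&(hsv[...,1]>120)&(hsv[...,2]>60)
white=(hsv[...,1]<60)&(hsv[...,2]>150)
for nm,m,box,zz in(("blue",blue,(270,185,320,240),.03),("white vial",white,(335,190,356,210),.056),("hub",white,(282,203,304,221),.07),("drive",white,(185,180,240,235),.025),("timer",white,(262,138,295,165),.02)):
    for c,a in comps(m,box): print(nm,c,a,plane(s,c[0],c[1],zz).round(4))
z=np.zeros(m.shape,np.uint8); z[180:235,185:240]=white[180:235,185:240]
r=cv2.minAreaRect(cv2.findContours(z,0,2)[0][0] if 0 else np.argwhere(z)[:,::-1].astype(np.float32)); print(r,plane(s,*r[0],.025))
P=cloud(s)
for nm,box,lo,hi in(("drive spindle",(195,190,235,225),.06,.11),("hub",(280,200,306,224),.06,.09),("black",(355,216,375,236),.03,.08),("white",(335,190,356,210),.04,.08),("cup/beaker side",(140,175,175,235),.04,.25)):
    x0,y0,x1,y1=box; p=P[y0:y1,x0:x1].reshape(-1,3); p=p[(p[:,2]>lo)&(p[:,2]<hi)]
    print(nm,len(p),p.mean(0).round(4) if len(p) else "",p.min(0).round(3) if len(p) else"",p.max(0).round(3) if len(p) else"")
big=cv2.resize(cv2.cvtColor(im[135:245,135:385],cv2.COLOR_RGB2BGR),None,fx=3,fy=3,interpolation=3);cv2.imwrite("pics/topc.png",big)
```

```text
blue [285.9 200. ] 181 [ 0.5057 -0.0459  0.03  ]
blue [293.4 211.9] 17 [ 0.4635 -0.0715  0.03  ]
blue [298.1 225.6] 182 [ 0.4154 -0.087   0.03  ]
white vial [345.3 199.8] 51 [ 0.5025 -0.2484  0.056 ]
hub [293.3 212.1] 82 [ 0.46   -0.0677  0.07  ]
drive [213.5 206.7] 1221 [0.4839 0.2115 0.025 ]
timer [275. 138.] 27 [ 0.7345 -0.0104  0.02  ]
timer [278.8 150.9] 272 [ 0.6861 -0.0236  0.02  ]
((213.49180603027344, 206.90982055664062), (36.76081466674805, 37.04711151123047), 13.240520477294922) [0.48314113 0.21149775 0.025     ]
drive spindle 20 [0.4837 0.2085 0.0858] [0.478 0.203 0.063] [0.491 0.215 0.096]
hub 94 [ 0.4617 -0.0688  0.07  ] [ 0.444 -0.087  0.06 ] [ 0.478 -0.05   0.079]
black 51 [ 0.4128 -0.315   0.0517] [ 0.402 -0.329  0.032] [ 0.423 -0.306  0.06 ]
white 40 [ 0.5035 -0.2491  0.0548] [ 0.493 -0.262  0.041] [ 0.512 -0.239  0.06 ]
cup/beaker side 184 [0.497  0.4261 0.0835] [0.415 0.389 0.04 ] [0.558 0.446 0.177]
```

View pics/topc.png

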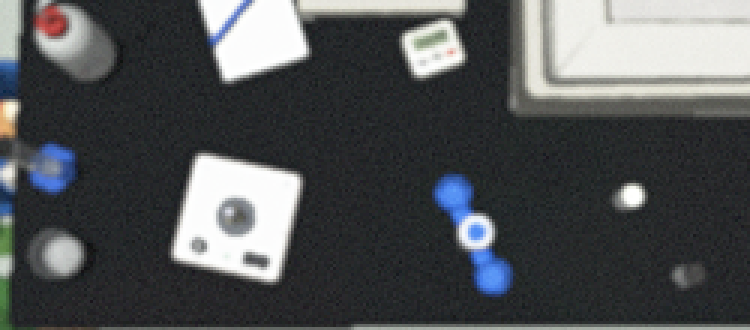

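>>> arm_command --pt "-32 -17 0 0 0 0 1" --pt "-32 -17 0 0 0 0 1" --pt "-32 -17 0 0 0 0 1" --pt "-32 -17 0 0 0 0 1" --pt "-32 -17 0 0 0 0 1" --pt "-32 -17 0 0 0 0 1" --pt "-32 -17 0 0 0 0 1" --pt "-32 -17 0 0 0 0 1" --pt "-32 -17 0 0 0 0 1" --pt "-32 -17 0 0 0 0 1" --pt "0 0 0 0 0 0 1" --pt "0 0 0 0 0 0 1"

```text
clock: 1.15
eef_pos: [0.4692, 0.2152, 0.2529]
tool_rot: [[-0.89, 0.455, -0.001], [0.455, 0.89, 0.0], [0.001, -0.0, -1.0]]
contact_force: [-0.5, 0.2, 0.2]
opening: 0.0854
finger_force: 0.0
```

Run:
```python
from h import *
import pickle
s=cam("wrist"); save(s,"w1.png"); pickle.dump(s,open("w1.pkl","wb"))
st=monitor.read_state();print(st["eef_pos"],np.array(st["tool_rot"]).round(3),st["joints"])
P=cloud(s); d=P[(P[...,2]>.07)&(P[...,2]<.12)&(np.hypot(P[...,0]-.484,P[...,1]-.21)<.03)]
print(len(d),d.mean(0),d.min(0),d.max(0))
```

```text
[0.46841678 0.21627339 0.25299973] [[-0.891  0.453 -0.001]
 [ 0.453  0.891  0.   ]
 [ 0.001 -0.    -1.   ]] [ 1.77177441e+01  1.47562951e+01 -5.02294611e+00  7.02684012e+01
  3.22653115e-02  4.46761481e+01]
208 [0.48055573 0.21126131 0.08664144] [0.47493517 0.20275247 0.07006394] [0.49033682 0.2179014  0.0933421 ]
```

View pics/w1.png

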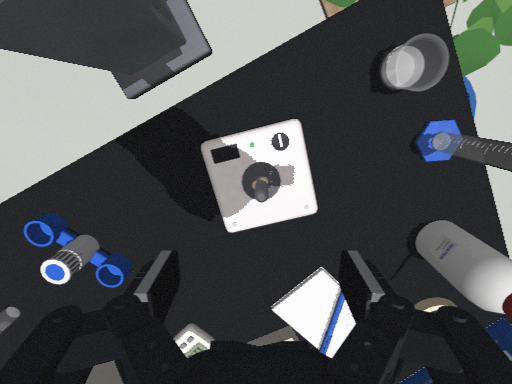

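The wrist view shows the drive square around (259,176), its flange at (262,178), the spindle tip near (262,196) and the rotor hub cap at (57,270).

Run:
```python
from h import *
import pickle
s=pickle.load(open("w1.pkl","rb")); im=s["pixels"]; g=cv2.cvtColor(im,cv2.COLOR_RGB2GRAY).astype(int)
m=np.zeros((384,512),np.uint8); m[110:240,195:325]=g[110:240,195:325]>105
c=max(cv2.findContours(m,cv2.RETR_EXTERNAL,cv2.CHAIN_APPROX_NONE)[0],key=cv2.contourArea)[:,0].astype(float)
p=plane(s,c[:,0],c[:,1],.025)[:,:2].astype(np.float32); print("square",cv2.minAreaRect(p))
# flange: dark hole
hole=np.zeros_like(m); cv2.fillPoly(hole,[c.astype(np.int32)],1); hole=((hole>0)&(g<95)).astype(np.uint8)
n,l,st,cc=cv2.connectedComponentsWithStats(hole); i=l[172,262] or l[178,255]; print(i,st[i],cc[i])
k=max(cv2.findContours((l==i).astype(np.uint8),0,cv2.CHAIN_APPROX_NONE)[0],key=cv2.contourArea)[:,0].astype(float)
q=plane(s,k[:,0],k[:,1],.031)[:,:2]; print("flange",cv2.minEnclosingCircle(q.astype(np.float32)),cv2.fitEllipse(q.astype(np.float32)))
P=cloud(s); d=P[(np.hypot(P[...,0]-.483,P[...,1]-.211)<.05)]
for lo,hi in((.07,.08),(.08,.088),(.0885,.1)):
    e=d[(d[:,2]>lo)&(d[:,2]<hi)]; print(lo,len(e),e.mean(0).round(4))
e=d[(d[:,2]>.028)&(d[:,2]<.034)]; print("fl depth",len(e),cv2.minEnclosingCircle(e[:,:2].astype(np.float32)))
# rotor hub top + cups
h=cv2.cvtColor(im,cv2.COLOR_RGB2HSV); b=((h[...,0]>100)&(h[...,0]<130)&(h[...,1]>120)&(h[...,2]>60)).astype(np.uint8); b[:,150:]=0; b[:200]=0;b[300:]=0
n,l,st,cc=cv2.connectedComponentsWithStats(b)
for j in range(1,n):
    if st[j][4]>20: print("blue",st[j],cc[j],plane(s,*cc[j],.07),plane(s,*cc[j],.03))
cv2.imwrite("pics/w1c.png",cv2.resize(cv2.cvtColor(im[110:310,10:330],cv2.COLOR_RGB2BGR),None,fx=2.5,fy=2.5,interpolation=2))
```

```text
square ((0.4818122386932373, 0.2113061249256134), (0.12803924083709717, 0.12830926477909088), 76.91275024414062)
3 [242 162  39  40 928] [259.70905172 178.89655172]
flange ((0.4838903248310089, 0.21049101650714874), 0.026078181341290474) ((0.4816792905330658, 0.20992442965507507), (0.04414113238453865, 0.05092877522110939), 36.32760238647461)
0.07 34 [0.4775 0.2126 0.0749]
0.08 59 [0.4793 0.2118 0.0854]
0.0885 106 [0.4823 0.2104 0.091 ]
fl depth 931 ((0.48276492953300476, 0.21113631129264832), 0.049659691751003265)
blue [  23  213   54   34 1273] [ 47.78318932 230.60644148] [ 0.41124578 -0.03972256  0.07      ] [ 0.41326097 -0.0780952   0.03      ]
blue [  89  249   43   39 1102] [110.67785844 268.19056261] [ 0.48800783 -0.00423641  0.07      ] [ 0.50009355 -0.03795356  0.03      ]
blue [ 46 264  18  16 227] [ 54.44052863 271.78854626] [ 0.45982888 -0.0707111   0.07      ] [ 0.46821776 -0.11314916  0.03      ]
```

>>> arm_command --pt "-15.3 -32.2 0 0 0 0 1" --pt "-15.3 -32.2 0 0 0 0 1" --pt "-15.3 -32.2 0 0 0 0 1" --pt "-15.3 -32.2 0 0 0 0 1" --pt "-15.3 -32.2 0 0 0 0 1" --pt "-15.3 -32.2 0 0 0 0 1" --pt "-15.3 -32.2 0 0 0 0 1" --pt "-15.3 -32.2 0 0 0 0 1" --pt "0 0 0 0 0 -0.1125 1" --pt "0 0 0 0 0 -0.1125 1" --pt "0 0 0 0 0 -0.1125 1" --pt "0 0 0 0 0 -0.1125 1"

```text
clock: 2.2
eef_pos: [0.461, -0.067, 0.2532]
tool_rot: [[-1.0, 0.011, -0.0], [0.011, 1.0, 0.001], [0.0, 0.001, -1.0]]
contact_force: [1.3, -0.1, 0.1]
opening: 0.0853
finger_force: 0.0
```

>>> arm_command --pt "0 0 15 0 0 -0.1125 1" --pt "0 0 15 0 0 -0.1125 1" --pt "0 0 15 0 0 -0.1125 1" --pt "0 0 15 0 0 -0.1125 1" --pt "0 0 0 0 0 0 1" --pt "0 0 0 0 0 0 1" --pt "0 0 0 0 0 0 1"

```text
clock: 2.78
eef_pos: [0.4616, -0.0676, 0.194]
tool_rot: [[-0.909, -0.417, 0.001], [-0.417, 0.909, 0.0], [-0.001, -0.0, -1.0]]
contact_force: [1.0, -0.2, 0.1]
opening: 0.0857
finger_force: 0.0
```

```bash
cat >> h.py <<'E'
def blobs(s,box,minA=100,zs=(.07,.03)):
    h=cv2.cvtColor(s["pixels"],cv2.COLOR_RGB2HSV); b=((h[...,0]>100)&(h[...,0]<130)&(h[...,1]>120)&(h[...,2]>60)).astype(np.uint8)
    z=np.zeros_like(b); x0,y0,x1,y1=box; z[y0:y1,x0:x1]=b[y0:y1,x0:x1]
    n,l,st,cc=cv2.connectedComponentsWithStats(z)
    for j in range(1,n):
        if st[j][4]>minA: print("blue",st[j],cc[j].round(1),*[plane(s,*cc[j],q).round(4) for q in zs])
    return l
E
python3 - <<'E'
from h import *
import pickle
s=cam("wrist"); save(s,"w2.png"); pickle.dump(s,open("w2.pkl","wb"))
st=monitor.read_state();print(st["eef_pos"],np.array(st["tool_rot"]).round(3),st["joints"])
blobs(s,(0,0,512,384))
P=cloud(s); d=P[(P[...,2]>.066)&(P[...,2]<.074)&(np.hypot(P[...,0]-.461,P[...,1]+.069)<.04)]
print(len(d),cv2.minEnclosingCircle(d[:,:2].astype(np.float32)),d.mean(0))
E
```

```text
[ 0.46191516 -0.06786926  0.19432456] [[-0.909 -0.417  0.002]
 [-0.417  0.909 -0.   ]
 [-0.001 -0.001 -1.   ]] [-1.61582179e+01  1.07549790e+01 -1.90743734e+01  6.00821500e+01
  1.16115025e-02 -4.08243088e+01]
blue [ 238  108   41   55 1605] [258.  133.1] [ 0.411  -0.0917  0.07  ] [ 0.4149 -0.0901  0.03  ]
blue [246 182  25  24 477] [257.9 193.3] [ 0.4606 -0.0691  0.07  ] [ 0.4727 -0.0638  0.03  ]
blue [ 240  209   37   35 1043] [258.1 226. ] [ 0.4907 -0.0552  0.07  ] [ 0.5076 -0.0476  0.03  ]
1245 ((0.4602639079093933, -0.0697002112865448), 0.019380800426006317) [ 0.45916974 -0.07019487  0.07116473]
```

View pics/w2.png

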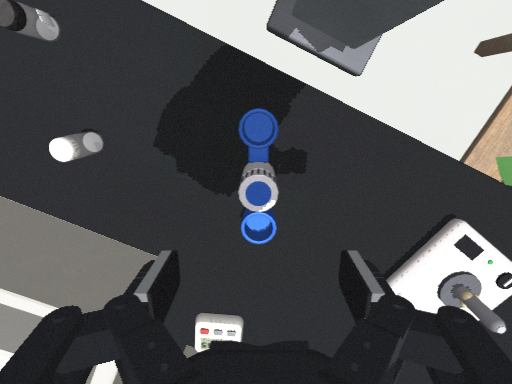

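The hub cap is at (258,193) and the arm runs vertically in the picture, so the fingers will close across it.

>>> arm_command --pt "2 -0.7 20 0 0 0 1" --pt "0 0 30 0 0 0 1" --pt "0 0 30 0 0 0 1" --pt "0 0 30 0 0 0 1" --pt "0 0 20 0 0 0 1" --pt "0 0 8 0 0 0 1" --pt "0 0 0 0 0 0 1" --pt "0 0 0 0 0 0 0" --pt "0 0 0 0 0 0 0" --pt "0 0 0 0 0 0 0" --pt "0 0 0 0 0 0 0" --pt "0 0 0 0 0 0 0" --newtons 50

```text
clock: 3.83
eef_pos: [0.4609, -0.0699, 0.0567]
tool_rot: [[-0.908, -0.418, 0.003], [-0.418, 0.908, -0.0], [-0.002, -0.001, -1.0]]
contact_force: [-1.2, 1.5, 6.0]
opening: 0.0355
finger_force: 49.2
```

>>> arm_command --pt "0 0 0 0 0 0 0" --pt "0 0 0 0 0 0 0" --pt "0 0 0 0 0 0 0"

```text
clock: 4.08
eef_pos: [0.4609, -0.0699, 0.0567]
tool_rot: [[-0.908, -0.418, 0.003], [-0.418, 0.908, -0.0], [-0.002, -0.001, -1.0]]
contact_force: [-0.5, 1.3, 6.3]
opening: 0.036
finger_force: 49.2
```

>>> arm_command --pt "0 0 -25 0 0 0 0" --pt "0 0 -35 0 0 0 0" --pt "0 0 -35 0 0 0 0" --pt "0 0 -25 0 0 0 0" --pt "-8 14.5 0 0 0 0 0" --pt "-15 27 0 0 0 0 0" --pt "-17 30.5 0 0 0 0 0" --pt "-17 30.5 0 0 0 0 0" --pt "-17 30.5 0 0 0 0 0" --pt "-17 30.5 0 0 0 0 0" --pt "-17 30.5 0 0 0 0 0" --pt "-14 25 0 0 0 0 0"

```text
clock: 5.08
eef_pos: [0.4785, 0.1824, 0.1754]
tool_rot: [[-0.908, -0.419, -0.0], [-0.419, 0.908, 0.001], [-0.0, 0.001, -1.0]]
contact_force: [1.2, 0.7, -2.8]
opening: 0.0356
finger_force: 50.9
```

>>> arm_command --pt "-10 18 0 0 0 0 0" --pt "-4.7 9 0 0 0 0 0" --pt "0 0 0 0 0 0 0" --pt "0 0 0 0 0 0 0" --pt "0 0 0 0 0 0 0"

```text
clock: 5.5
eef_pos: [0.4808, 0.2096, 0.1752]
tool_rot: [[-0.909, -0.417, -0.001], [-0.417, 0.909, -0.001], [0.001, -0.001, -1.0]]
contact_force: [0.5, 0.6, -2.1]
opening: 0.0355
finger_force: 51.0
```

Run:
```python
from h import *
import pickle
s=cam("wrist"); save(s,"w3.png"); pickle.dump(s,open("w3.pkl","wb"))
st=monitor.read_state();print(st["eef_pos"],np.array(st["tool_rot"]).round(3),st["contact_force"],st["opening"])
blobs(s,(0,0,512,384),zs=(.19,.15))
P=cloud(s); d=P[(np.hypot(P[...,0]-.482,P[...,1]-.211)<.025)&(P[...,2]>.17)&(P[...,2]<.2)]
print(len(d),d.mean(0),np.percentile(d[:,2],[5,50,95]))
t=cam("top"); save(t,"t3.png"); pickle.dump(t,open("t3.pkl","wb"))
```

```text
[0.48091849 0.20949724 0.17521278] [[-0.909 -0.417 -0.001]
 [-0.417  0.909 -0.001]
 [ 0.001 -0.    -1.   ]] [ 0.40264947 -0.19068794 -2.58891081] 0.035413273780816136
blue [ 223  116   74   95 4970] [259.7 160.5] [0.4256 0.1846 0.19  ] [0.433  0.1881 0.15  ]
blue [ 233  269   52   44 1784] [258.7 290.6] [0.4804 0.2092 0.19  ] [0.5082 0.2218 0.15  ]
blue [386 280  44  28 618] [408.  291.2] [0.4524 0.2712 0.19  ] [0.4697 0.307  0.15  ]
blue [ 229  313   62   31 1204] [259.8 329.1] [0.5002 0.2188 0.19  ] [0.5354 0.2351 0.15  ]
blue [138 356  36  23 270] [157.5 366.4] [0.5435 0.1816 0.19  ] [0.5949 0.1839 0.15  ]
6772 [0.47607755 0.20767572 0.18780691] [0.17462528 0.18972754 0.19307684]
```

View pics/w3.png

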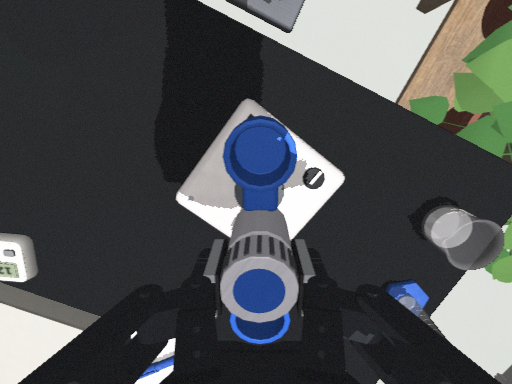

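The hub is held upright at (259,290), over the drive. A 2.5 mm correction, then down part way.

>>> arm_command --pt "-2.4 0.6 0 0 0 0 0" --pt "0 0 0 0 0 0 0" --pt "0 0 10 0 0 0 0" --pt "0 0 10 0 0 0 0" --pt "0 0 8 0 0 0 0" --pt "0 0 5 0 0 0 0" --pt "0 0 5 0 0 0 0" --pt "0 0 5 0 0 0 0" --pt "0 0 5 0 0 0 0" --pt "0 0 5 0 0 0 0" --pt "0 0 0 0 0 0 0" --pt "0 0 0 0 0 0 0"

```text
clock: 6.6
eef_pos: [0.4833, 0.2115, 0.1213]
tool_rot: [[-0.909, -0.417, 0.0], [-0.417, 0.909, -0.002], [0.001, -0.002, -1.0]]
contact_force: [2.9, -4.3, -6.1]
opening: 0.0355
finger_force: 50.6
```

>>> arm_command --pt "0 -0.9 0 0 0 0 0" --pt "0 0 3 0 0 0 0" --pt "0 0 3 0 0 0 0" --pt "0 0 3 0 0 0 0" --pt "0 0 3 0 0 0 0" --pt "0 0 2 0 0 0 0" --pt "0 0 0 0 0 0 0" --pt "0 0 0 0 0 0 0"

```text
clock: 7.27
eef_pos: [0.4833, 0.2113, 0.1078]
tool_rot: [[-0.908, -0.418, -0.0], [-0.418, 0.908, -0.0], [0.0, -0.0, -1.0]]
contact_force: [2.7, -4.2, -5.0]
opening: 0.0358
finger_force: 50.8
```

>>> arm_command --pt "0 -0.8 1 0 0 0 0" --pt "0 0 1 0 0 0 0" --pt "0 0 0.5 0 0 0 0" --pt "0 0 0 0 0 0 0" --pt "0 0 0 0 0 0 0"

```text
clock: 7.68
eef_pos: [0.4835, 0.2111, 0.1057]
tool_rot: [[-0.908, -0.418, -0.0], [-0.418, 0.908, 0.001], [0.0, 0.001, -1.0]]
contact_force: [1.4, -0.7, -1.8]
opening: 0.0355
finger_force: 51.0
```

>>> arm_command --pt "0 0 0 0 0 0 0.5" --pt "0 0 0 0 0 0 0.6" --pt "0 0 0 0 0 0 0.8" --pt "0 0 0 0 0 0 1" --pt "0 0 0 0 0 0 1" --pt "0 0 0 0 0 0 1" --pt "0 0 0 0 0 0 1" --pt "0 0 0 0 0 0 1" --pt "0 0 0 0 0 0 1"

```text
clock: 8.43
eef_pos: [0.4837, 0.2108, 0.1058]
tool_rot: [[-0.908, -0.418, -0.0], [-0.418, 0.908, 0.0], [-0.0, 0.0, -1.0]]
contact_force: [-0.5, -1.0, 0.2]
opening: 0.0854
finger_force: 0.0
```

>>> arm_command --pt "0 0 -20 0 0 0 1" --pt "0 0 -30 0 0 0 1" --pt "0 0 -30 0 0 0 1" --pt "0 0 0 0 0 0 1" --pt "0 0 0 0 0 0 1" --pt "0 0 0 0 0 0 1"

```text
clock: 8.93
eef_pos: [0.4836, 0.2108, 0.1855]
tool_rot: [[-0.908, -0.418, -0.0], [-0.418, 0.908, 0.0], [0.0, 0.0, -1.0]]
contact_force: [-0.6, -0.2, -0.5]
opening: 0.0853
finger_force: 0.0
```

Run:
```python
from h import *
import pickle
s=cam("wrist"); save(s,"w4.png"); pickle.dump(s,open("w4.pkl","wb"))
st=monitor.read_state();print(st["eef_pos"],st["contact_force"],st["opening"])
blobs(s,(0,0,512,384),zs=(.118,.078))
P=cloud(s); d=P[(np.hypot(P[...,0]-.483,P[...,1]-.211)<.015)&(P[...,2]>.08)&(P[...,2]<.15)]
print(len(d),d.mean(0),np.percentile(d[:,2],[5,20,50,80,95]))
```

```text
[0.48304569 0.21058713 0.18477098] [-0.09319356  0.04709     1.14984957] 0.08572695290523073
blue [ 236  112   48   66 2261] [259.4 142. ] [0.4324 0.1875 0.118 ] [0.4373 0.1899 0.078 ]
blue [246 205  32  30 741] [261.1 219.3] [0.483  0.2121 0.118 ] [0.4986 0.2197 0.078 ]
blue [ 239  235   43   39 1278] [259.6 254.9] [0.5105 0.2235 0.118 ] [0.5319 0.2335 0.078 ]
blue [385 273  40  27 540] [405.6 283.7] [0.4857 0.3405 0.118 ] [0.5019 0.3751 0.078 ]
blue [179 332  37  21 289] [197.5 341.7] [0.6105 0.2103 0.118 ] [0.6531 0.2175 0.078 ]
1208 [0.48265613 0.21081642 0.11878262] [0.11772463 0.11826656 0.11877473 0.11929511 0.11982495]
```

View pics/w4.png

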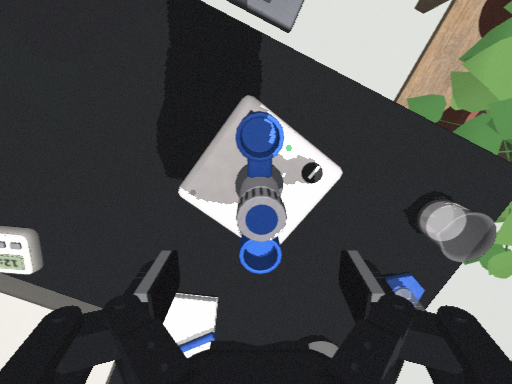

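The rotor rests on the balls, with its hub cap at (261,219), its top at z = 0.119 and upright. Next I close the fingers and press.

>>> arm_command --pt "0 0.5 0 0 0 0 0" --pt "0 0 0 0 0 0 0" --pt "0 0 0 0 0 0 0" --pt "0 0 0 0 0 0 0" --pt "0 0 0 0 0 0 0" --pt "0 0 0 0 0 0 0" --pt "0 0 15 0 0 0 0" --pt "0 0 15 0 0 0 0" --pt "0 0 8 0 0 0 0" --pt "0 0 0 0 0 0 0" --pt "0 0 0 0 0 0 0"

```text
clock: 9.9
eef_pos: [0.4831, 0.2111, 0.1476]
tool_rot: [[-0.908, -0.418, -0.001], [-0.418, 0.908, -0.0], [0.001, 0.0, -1.0]]
contact_force: [0.3, -0.1, -0.3]
opening: 0.0
finger_force: 0.0
```

>>> arm_command --pt "0 0 3 0 0 0 0" --pt "0 0 2 0 0 0 0" --pt "0 0 2 0 0 0 0" --pt "0 0 0 0 0 0 0" --pt "0 0 0 0 0 0 0"

```text
clock: 10.32
eef_pos: [0.4836, 0.2113, 0.1409]
tool_rot: [[-0.908, -0.418, 0.0], [-0.418, 0.908, 0.0], [-0.0, 0.0, -1.0]]
contact_force: [-1.0, -0.8, 1.0]
opening: -0.0002
finger_force: 0.0
```

>>> arm_command --pt "0 0 2 0 0 0 0" --pt "0 0 2 0 0 0 0" --pt "0 0 2 0 0 0 0" --pt "0 0 0 0 0 0 0" --pt "0 0 0 0 0 0 0"

```text
clock: 10.73
eef_pos: [0.4834, 0.2112, 0.1347]
tool_rot: [[-0.908, -0.418, -0.0], [-0.418, 0.908, 0.0], [0.0, 0.0, -1.0]]
contact_force: [-0.5, 0.0, -0.9]
opening: 0.0001
finger_force: 0.0
```

>>> arm_command --pt "0 0 2 0 0 0 0" --pt "0 0 2 0 0 0 0" --pt "0 0 0 0 0 0 0" --pt "0 0 0 0 0 0 0"

```text
clock: 11.07
eef_pos: [0.4832, 0.2112, 0.1304]
tool_rot: [[-0.908, -0.418, -0.001], [-0.418, 0.908, -0.0], [0.001, 0.0, -1.0]]
contact_force: [-0.3, -1.3, -0.4]
opening: -0.0
finger_force: 0.0
```

No force yet at a fingertip height of 0.108, so I check by camera.

Run:
```python
from h import *
import pickle
s=cam("wrist"); save(s,"w5.png"); pickle.dump(s,open("w5.pkl","wb"))
t=cam("scene"); save(t,"s5.png")
im=t["pixels"][140:280,150:330]
a=cv2.resize(im,None,fx=3,fy=3,interpolation=2); b=s["pixels"][80:384,130:400]
b=cv2.resize(b,(int(270*420/304),420)); o=np.hstack([a[:420,:],b])[:, :]; o=cv2.resize(o,(800,int(o.shape[0]*800/o.shape[1])))
cv2.imwrite("pics/c5.png",o[...,::-1])
P=cloud(s); d=P[(np.hypot(P[...,0]-.483,P[...,1]-.211)<.022)&(P[...,2]>.08)&(P[...,2]<.16)]
print(len(d),np.percentile(d[:,2],[5,20,50,80,95]))
blobs(s,(0,0,512,384),zs=(.118,.078))
```

```text
5588 [0.0922343  0.10206344 0.13159896 0.15429072 0.15849033]
blue [ 229  114   58   77 3138] [257.4 149.4] [0.4286 0.1852 0.118 ] [0.4346 0.1878 0.078 ]
blue [238 228  39  19 382] [256.1 236. ] [0.4708 0.2037 0.118 ] [0.4894 0.2118 0.078 ]
blue [398 303  55  32 945] [425.  316.6] [0.4773 0.3166 0.118 ] [0.4978 0.3582 0.078 ]
```

View pics/c5.png

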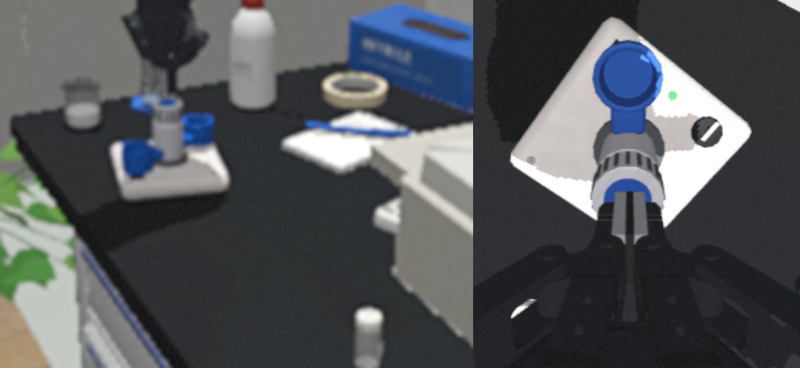

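The fingertips are at the cap, at (630,190) in the composite. I check the rotor's height from the cup rim depth, before against now.

Run:
```python
from h import *
import pickle
for n,box in(("w4",(232,108,290,180)),("w5",(225,110,292,192))):
    s=pickle.load(open(n+".pkl","rb")); P=cloud(s); h=cv2.cvtColor(s["pixels"],cv2.COLOR_RGB2HSV)
    b=(h[...,0]>100)&(h[...,0]<130)&(h[...,1]>120)&(h[...,2]>60); x0,y0,x1,y1=box
    z=P[y0:y1,x0:x1,2][b[y0:y1,x0:x1]]; print(n,np.percentile(z,[2,10,30,50,70,90,97]).round(4))
    b[:y1]=0; b[:,:225]=0;b[:,290:]=0; z=P[b]; print(np.percentile(z[:,2],[5,30,50,70,95]).round(4))
    if n=="w5":
        q=P[225:340,240:275]; q=q.reshape(-1,3); print("grip z",[(r,P[r,258].round(4).tolist()) for r in range(200,300,8)])
```

```text
w4 [0.0525 0.0532 0.0541 0.0637 0.0748 0.0788 0.0795]
[0.0529 0.0659 0.0779 0.1184 0.1195]
w5 [0.0362 0.0367 0.0376 0.0474 0.0594 0.0624 0.063 ]
[0.1016 0.1023 0.1026 0.1029 0.1037]
grip z [(200, [0.4667, 0.2028, 0.0724]), (208, [0.4657, 0.2024, 0.0902]), (216, [0.4664, 0.2028, 0.101]), (224, [0.4707, 0.2047, 0.1019]), (232, [0.4747, 0.2066, 0.1035]), (240, [0.4732, 0.2059, 0.1167]), (248, [0.4732, 0.2059, 0.1253]), (256, [0.4734, 0.2061, 0.1326]), (264, [0.473, 0.2059, 0.1404]), (272, [0.473, 0.2059, 0.1467]), (280, [0.4767, 0.2076, 0.1468]), (288, [0.4802, 0.2092, 0.1473]), (296, [0.4842, 0.2111, 0.1471])]
```

The rotor has dropped about 16.5 mm, so it clicked in. I press gently to confirm that it is on the seat.

>>> arm_command --pt "0 0 3 0 0 0 0" --pt "0 0 2 0 0 0 0" --pt "0 0 1.5 0 0 0 0" --pt "0 0 1 0 0 0 0" --pt "0 0 0 0 0 0 0" --pt "0 0 0 0 0 0 0"

```text
clock: 11.67
eef_pos: [0.4835, 0.2112, 0.1233]
tool_rot: [[-0.908, -0.418, -0.0], [-0.418, 0.908, 0.0], [0.0, 0.0, -1.0]]
contact_force: [-0.3, -0.7, -0.5]
opening: 0.0004
finger_force: 0.0
```

>>> arm_command --pt "0 0 1 0 0 0 0" --pt "0 0 1 0 0 0 0" --pt "0 0 0 0 0 0 0" --pt "0 0 0 0 0 0 0"

```text
clock: 12.0
eef_pos: [0.4842, 0.2115, 0.1231]
tool_rot: [[-0.908, -0.418, 0.002], [-0.418, 0.908, 0.001], [-0.002, -0.0, -1.0]]
contact_force: [-3.9, -1.5, 11.6]
opening: -0.0002
finger_force: 5.7
```

It is home: the press meets a hard stop at a tip height of 0.101. Next, up and over to the vials.

>>> arm_command --pt "0 0 -15 0 0 0 0" --pt "0 0 -30 0 0 0 0" --pt "0 0 -35 0 0 0 0" --pt "8 -17 -25 0 0 0 1" --pt "15 -33 0 0 0 0 1" --pt "15 -33 0 0 0 0 1" --pt "15 -33 0 0 0 0 1" --pt "15 -33 0 0 0 0 1" --pt "15 -33 0 0 0 0 1" --pt "15 -33 0 0 0 0 1" --pt "15 -33 0 0 0 0 1" --pt "15 -33 0 0 0 0 1"

```text
clock: 13.0
eef_pos: [0.4844, -0.0993, 0.2264]
tool_rot: [[-0.908, -0.418, 0.0], [-0.418, 0.908, 0.0], [-0.0, -0.0, -1.0]]
contact_force: [0.4, -0.5, 0.6]
opening: 0.0857
finger_force: 0.0
```

>>> arm_command --pt "15 -33 0 0 0 0 1" --pt "15 -33 0 0 0 0 1" --pt "15 -33 0 0 0 0 1" --pt "10 -22 0 0 0 0 1" --pt "0 0 0 0 0 0 1" --pt "0 0 0 0 0 0 1" --pt "0 0 0 0 0 0 1"

```text
clock: 13.58
eef_pos: [0.4851, -0.2298, 0.226]
tool_rot: [[-0.908, -0.418, -0.001], [-0.418, 0.908, 0.001], [0.0, 0.001, -1.0]]
contact_force: [-0.2, 0.1, 0.4]
opening: 0.0855
finger_force: 0.0
```

Run:
```python
from h import *
import pickle
s=cam("wrist"); save(s,"w6.png"); pickle.dump(s,open("w6.pkl","wb"))
st=monitor.read_state();print(st["eef_pos"],np.array(st["tool_rot"]).round(3),st["joints"])
P=cloud(s)
for nm,c in(("white",(.503,-.2487)),("black",(.413,-.315))):
    d=P[(np.hypot(P[...,0]-c[0],P[...,1]-c[1])<.025)&(P[...,2]>.05)&(P[...,2]<.064)]
    print(nm,len(d),d.mean(0),cv2.minEnclosingCircle(d[:,:2].astype(np.float32)))
t=cam("top"); pickle.dump(t,open("t6.pkl","wb")); save(t,"t6.png")
blobs(t,(180,170,250,240),50,zs=(.101,.061))
```

```text
[ 0.48516614 -0.2293391   0.22614379] [[-0.908 -0.419 -0.   ]
 [-0.419  0.908  0.001]
 [ 0.     0.001 -1.   ]] [-3.20905685e+01  1.76933559e+01 -5.03051658e+00  6.73227974e+01
  2.99084502e-02 -5.68542899e+01]
white 342 [ 0.50126201 -0.25171221  0.05640422] ((0.5020655393600464, -0.25172534584999084), 0.011514902114868164)
black 481 [ 0.41121022 -0.31782649  0.05660249] ((0.41103020310401917, -0.31829744577407837), 0.011573775671422482)
blue [202 185  10  14 103] [206.9 192. ] [0.5273 0.224  0.101 ] [0.5324 0.2302 0.061 ]
blue [213 210  12  16 108] [218.3 218.6] [0.4377 0.1847 0.101 ] [0.4398 0.1896 0.061 ]
```

View pics/w6.png

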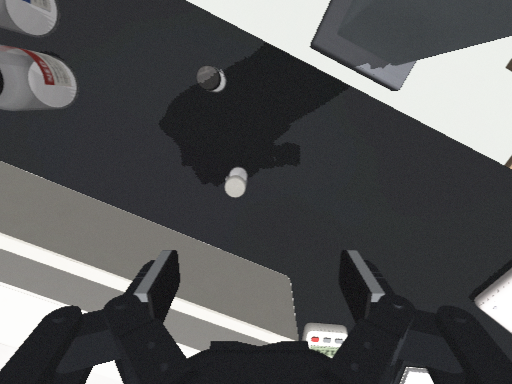

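White cap at (235,187), black cap at (210,77); nothing stands near either. I take the white vial first.

>>> arm_command --pt "-5.7 -27.3 0 0 0 0 1" --pt "0 0 30 0 0 0 1" --pt "0 0 35 0 0 0 1" --pt "0 0 35 0 0 0 1" --pt "0 0 35 0 0 0 1" --pt "0 0 25 0 0 0 1" --pt "0 0 12 0 0 0 1" --pt "0 0 0 0 0 0 1" --pt "0 0 0 0 0 0 1"

```text
clock: 14.43
eef_pos: [0.5016, -0.2514, 0.054]
tool_rot: [[-0.908, -0.419, -0.001], [-0.419, 0.908, 0.001], [0.001, 0.002, -1.0]]
contact_force: [-0.0, 0.5, 0.3]
opening: 0.0851
finger_force: 0.0
```

>>> arm_command --pt "0 0 0 0 0 0 0.5" --pt "0 0 0 0 0 0 0.4" --pt "0 0 0 0 0 0 0.35" --pt "0 0 0 0 0 0 0.2" --pt "0 0 0 0 0 0 0.1" --pt "0 0 0 0 0 0 0" --pt "0 0 0 0 0 0 0" --pt "0 0 0 0 0 0 0" --pt "0 0 0 0 0 0 0" --newtons 25

```text
clock: 15.18
eef_pos: [0.5024, -0.2531, 0.0549]
tool_rot: [[-0.908, -0.418, 0.001], [-0.418, 0.908, -0.0], [-0.001, -0.001, -1.0]]
contact_force: [0.8, 1.7, 5.4]
opening: 0.0225
finger_force: 25.4
```

>>> arm_command --pt "0 0 -15 0 0 0 0" --pt "0 0 -35 0 0 0 0" --pt "0 0 -40 0 0 0 0" --pt "0 0 -40 0 0 0 0" --pt "0 0 -30 0 0 0 0" --pt "-6 16 0 0 0 0 0" --pt "-12 32 0 0 0 0 0" --pt "-12 32 0 0 0 0 0" --pt "-12 32 0 0 0 0 0" --pt "-12 32 0 0 0 0 0" --pt "-12 32 0 0 0 0 0" --pt "-12 32 0 0 0 0 0"

```text
clock: 16.18
eef_pos: [0.4848, -0.0296, 0.2135]
tool_rot: [[-0.909, -0.418, -0.001], [-0.418, 0.909, 0.0], [0.001, 0.001, -1.0]]
contact_force: [0.1, 0.1, -0.8]
opening: 0.0225
finger_force: 25.0
```

>>> arm_command --pt "-12 32 0 0 0 0 0" --pt "-12 32 0 0 0 0 0" --pt "-12 32 0 0 0 0 0" --pt "-12 32 0 0 0 0 0" --pt "-12 32 0 0 0 0 0" --pt "-12 32 0 0 0 0 0" --pt "-10 25 0 0 0 0 0" --pt "0 0 0 0 0 0 0" --pt "0 0 0 0 0 0 0" --pt "0 0 0 0 0 0 0"

```text
clock: 17.02
eef_pos: [0.4691, 0.1998, 0.2136]
tool_rot: [[-0.908, -0.418, -0.001], [-0.418, 0.908, -0.001], [0.001, -0.0, -1.0]]
contact_force: [-0.9, 0.1, 0.5]
opening: 0.0228
finger_force: 25.0
```

Run:
```python
from h import *
import pickle
s=cam("wrist"); save(s,"w7.png"); pickle.dump(s,open("w7.pkl","wb"))
st=monitor.read_state();print(st["eef_pos"],np.array(st["tool_rot"]).round(3),st["joints"],st["opening"])
blobs(s,(0,0,512,384),zs=(.101,.061))
```

```text
[0.46930658 0.1993304  0.21376873] [[-0.909 -0.417 -0.001]
 [-0.417  0.909 -0.001]
 [ 0.001 -0.    -1.   ]] [ 1.58938817e+01  1.50163630e+01 -1.05626091e+01  6.44822182e+01
 -2.23385042e-02 -8.76646792e+00] 0.02306466485987454
blue [ 243  128   40   55 1556] [262.4 153.5] [0.4309 0.1854 0.101 ] [0.4372 0.1888 0.061 ]
blue [251 206  25  16 226] [263.7 212.4] [0.4789 0.2088 0.101 ] [0.4933 0.2162 0.061 ]
blue [371 272  43  32 646] [391.3 284.8] [0.4962 0.356  0.101 ] [0.5135 0.3885 0.061 ]
```

View pics/w7.png

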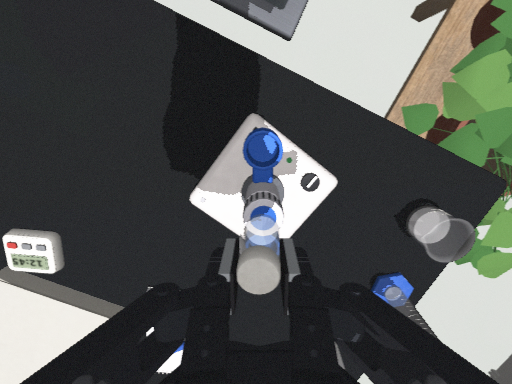

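The near cup's rim is centred near (263,148), the held vial's cap at (259,272) and the hub cap at (264,214). I fit circles to them.

Run:
```python
from h import *
import pickle
s=pickle.load(open("w7.pkl","rb")); P=cloud(s); h=cv2.cvtColor(s["pixels"],cv2.COLOR_RGB2HSV)
b=((h[...,0]>100)&(h[...,0]<130)&(h[...,1]>110)&(h[...,2]>50)).astype(np.uint8); b[:120]=0;b[166:]=0;b[:,:230]=0;b[:,295:]=0
k=max(cv2.findContours(b,0,cv2.CHAIN_APPROX_NONE)[0],key=cv2.contourArea)[:,0].astype(float)
q=plane(s,k[:,0],k[:,1],.061)[:,:2]; q=q[k[:,1]<156]
A=np.c_[2*q,np.ones(len(q))]; x=np.linalg.lstsq(A,(q**2).sum(1),rcond=None)[0]; c=x[:2]; print("rim",c,np.sqrt(x[2]+c@c))
seat=np.array([.4830,.2112]); v=c-seat; print("dist",np.hypot(*v),"angle",np.degrees(np.arctan2(-v[1],-v[0])))
for z0 in (.2155,): 
    d=P[(abs(P[...,2]-z0)<.006)&(np.hypot(P[...,0]-.4693,P[...,1]-.1995)<.016)]; print("vial top",len(d),d.mean(0),cv2.minEnclosingCircle(d[:,:2].astype(np.float32)))
print(plane(s,258.8,269.,.2155))
```

```text
rim [0.43244566 0.18659029] 0.01872559547868342
dist 0.056226138209157776 angle 25.9566848247922
vial top 1726 [0.46812613 0.19868041 0.21520286] ((0.4691390097141266, 0.19947539269924164), 0.01595616713166237)
[0.46603727 0.19817745 0.2155    ]
```

>>> arm_command --pt "19 2 0 0 0 0 0" --pt "18.4 2.2 0 0 0 0 0" --pt "0 0 25 0 0 0 0" --pt "0 0 30 0 0 0 0" --pt "0 0 20 0 0 0 0" --pt "0 0 8 0 0 0 0" --pt "0 0 0 0 0 0 0" --pt "0 0 0 0 0 0 0" --pt "0 0 0 0 0 0 0"

```text
clock: 17.82
eef_pos: [0.4351, 0.1882, 0.1326]
tool_rot: [[-0.909, -0.417, 0.002], [-0.417, 0.909, 0.001], [-0.002, -0.0, -1.0]]
contact_force: [-0.0, -0.3, -0.7]
opening: 0.0225
finger_force: 25.0
```

Run:
```python
from h import *
import pickle
s=cam("wrist"); save(s,"w8.png"); pickle.dump(s,open("w8.pkl","wb"))
st=monitor.read_state();print(st["eef_pos"],st["contact_force"])
cv2.imwrite("pics/w8c.png",cv2.resize(s["pixels"][150:350,160:360,::-1],None,fx=3,fy=3,interpolation=2))
```

```text
[0.43532452 0.18842465 0.13281351] [ 0.73182576 -0.07383687  0.36325552]
```

View pics/w8c.png

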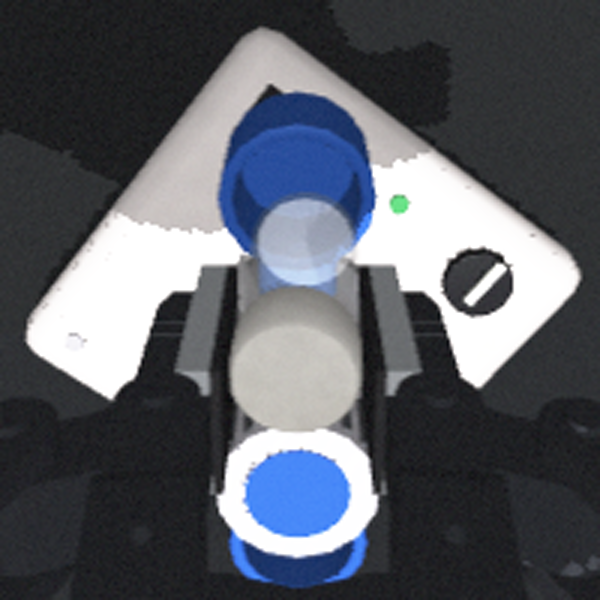

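The held vial's bottom is at about (261,230) full-frame and the cup's rim centre at about (259,206). I convert both to positions.

Run:
```python
from h import *
import pickle
s=pickle.load(open("w8.pkl","rb"))
R=np.array(monitor.read_state()["tool_rot"]).reshape(3,3)
f=lambda u,v:(160+u/3,150+v/3)
vb=plane(s,*f(304,240),.0783); 
L=plane(s,*f(219,195),.061);Rr=plane(s,*f(376,195),.061);
# inner rim ellipse: far/near extents
T=plane(s,*f(297,124),.061)
print("vial bottom",vb.round(4),"rim mid",((L+Rr)/2).round(4),np.linalg.norm(L-Rr),"inner back",T.round(4), "cup from back",(T-.016*R[:,0]).round(4))
print("hub",plane(s,*f(298,493),.101).round(4))
h=cv2.cvtColor(s["pixels"],cv2.COLOR_RGB2HSV)
b=((h[...,0]>100)&(h[...,0]<130)&(h[...,1]>110)&(h[...,2]>50)).astype(np.uint8); b[:170]=0;b[222:]=0;b[:,:225]=0;b[:,290:]=0
k=max(cv2.findContours(b,0,cv2.CHAIN_APPROX_NONE)[0],key=cv2.contourArea)[:,0].astype(float)
ys=np.arange(190,225,4); 
for y in ys:
    xs=k[k[:,1]==y,0]; print(y,xs.min() if len(xs) else 0,xs.max() if len(xs) else 0)
```

```text
vial bottom [0.4367 0.1906 0.0783] rim mid [0.4337 0.1876 0.061 ] 0.03906327657009162 inner back [0.4168 0.1798 0.061 ] cup from back [0.4314 0.1864 0.061 ]
hub [0.4844 0.2109 0.101 ]
190 241.0 277.0
194 238.0 280.0
198 237.0 281.0
202 236.0 282.0
206 235.0 282.0
210 234.0 283.0
214 233.0 284.0
218 233.0 284.0
222 0 0
```

>>> arm_command --pt "2 -1.3 0 0 0 0 0" --pt "0 0 5 0 0 0 0" --pt "0 0 5 0 0 0 0" --pt "0 0 5 0 0 0 0" --pt "0 0 5 0 0 0 0" --pt "0 0 5 0 0 0 0" --pt "0 0 5 0 0 0 0" --pt "0 0 5 0 0 0 0" --pt "0 0 4 0 0 0 0" --pt "0 0 0 0 0 0 0" --pt "0 0 0 0 0 0 0"

```text
clock: 18.78
eef_pos: [0.4324, 0.1862, 0.092]
tool_rot: [[-0.908, -0.418, -0.001], [-0.418, 0.908, -0.0], [0.001, 0.0, -1.0]]
contact_force: [0.1, 0.5, -0.7]
opening: 0.0226
finger_force: 25.0
```

>>> arm_command --pt "-0.5 0 0.8 0 0 0 0" --pt "0 0 0 0 0 0 0" --pt "0 0 0 0 0 0 0.3" --pt "0 0 0 0 0 0 0.35" --pt "0 0 0 0 0 0 0.4" --pt "0 0 0 0 0 0 0.5" --pt "0 0 0 0 0 0 0.7" --pt "0 0 0 0 0 0 0.7" --pt "0 0 -10 0 0 0 0.7" --pt "0 0 -30 0 0 0 0.7" --pt "0 0 -40 0 0 0 0.7" --pt "0 0 -40 0 0 0 1"

```text
clock: 19.78
eef_pos: [0.4317, 0.1861, 0.212]
tool_rot: [[-0.908, -0.418, -0.003], [-0.418, 0.908, -0.001], [0.003, 0.001, -1.0]]
contact_force: [1.0, -0.0, -0.4]
opening: 0.0706
finger_force: 0.0
```

Run:
```python
from h import *
import pickle
s=cam("wrist"); save(s,"w9.png"); pickle.dump(s,open("w9.pkl","wb"))
st=monitor.read_state();print(st["eef_pos"],st["contact_force"],st["opening"])
P=cloud(s)
for nm,c,r,lo,hi in(("vial",(.433,.1875),.02,.086,.1),("hub",(.483,.211),.022,.095,.108)):
    d=P[(np.hypot(P[...,0]-c[0],P[...,1]-c[1])<r)&(P[...,2]>lo)&(P[...,2]<hi)]; print(nm,len(d),d.mean(0),cv2.minEnclosingCircle(d[:,:2].astype(np.float32)))
h=cv2.cvtColor(s["pixels"],cv2.COLOR_RGB2HSV)
blobs(s,(0,0,512,384),50,zs=(.101,.061))
```

```text
[0.43618692 0.18740818 0.2206722 ] [2.41698697 0.47269803 4.78104749] 0.0772990272906774
vial 489 [0.43219187 0.18812814 0.09240492] ((0.4329785406589508, 0.18862520158290863), 0.011498961597681046)
hub 1176 [0.48135986 0.20854768 0.10186744] ((0.48298510909080505, 0.20948946475982666), 0.019173284992575645)
blue [241 166  38  52 700] [257.4 187.5] [0.4219 0.1801 0.101 ] [0.433 0.185 0.061]
blue [247 247  25  22 421] [259.1 257.3] [0.4841 0.2103 0.101 ] [0.5059 0.2203 0.061 ]
blue [242 268  36  28 705] [259.  282.1] [0.5093 0.2217 0.101 ] [0.5354 0.2337 0.061 ]
```

The white vial is standing in the cup, with its top at z = 0.0924 and 54 mm from the hub. Next, the black one.

>>> arm_command --pt "8 -16 0 0 0 0 1" --pt "16.7 -32 0 0 0 0 1" --pt "16.7 -32 0 0 0 0 1" --pt "16.7 -32 0 0 0 0 1" --pt "16.7 -32 0 0 0 0 1" --pt "16.7 -32 0 0 0 0 1" --pt "16.7 -32 0 0 0 0 1" --pt "16.7 -32 0 0 0 0 1" --pt "16.7 -32 0 0 0 0 1" --pt "16.7 -32 0 0 0 0 1" --pt "16.7 -32 0 0 0 0 1" --pt "16.7 -32 0 0 0 0 1"

```text
clock: 20.83
eef_pos: [0.4123, -0.2298, 0.2116]
tool_rot: [[-0.909, -0.418, 0.0], [-0.418, 0.909, -0.0], [-0.0, -0.0, -1.0]]
contact_force: [0.6, 0.2, 0.1]
opening: 0.0855
finger_force: 0.0
```

>>> arm_command --pt "16.7 -32 0 0 0 0 1" --pt "16.7 -32 0 0 0 0 1" --pt "8 -16 0 0 0 0 1" --pt "0 0 0 0 0 0 1" --pt "0 0 0 0 0 0 1" --pt "0 0 0 0 0 0 1"

```text
clock: 21.33
eef_pos: [0.4083, -0.317, 0.2112]
tool_rot: [[-0.908, -0.418, -0.0], [-0.418, 0.908, 0.001], [-0.0, 0.001, -1.0]]
contact_force: [-0.4, -0.1, -0.8]
opening: 0.0858
finger_force: 0.0
```

Run:
```python
from h import *
s=cam("wrist"); save(s,"w10.png")
st=monitor.read_state();p=np.array(st["eef_pos"]);R=np.array(st["tool_rot"]).reshape(3,3);print(p,R.round(3),st["joints"])
P=cloud(s)
d=P[(np.hypot(P[...,0]-.411,P[...,1]+.318)<.025)&(P[...,2]>.05)&(P[...,2]<.064)]
c,r=cv2.minEnclosingCircle(d[:,:2].astype(np.float32)); print(len(d),d.mean(0),c,r, "tool shift mm",1000*R.T@np.array([c[0]-p[0],c[1]-p[1],.0545-p[2]]))
e=P[(np.hypot(P[...,0]-.411,P[...,1]+.318)<.11)&(P[...,2]>.03)&(P[...,2]<.12)&(np.hypot(P[...,0]-.411,P[...,1]+.318)>.03)]
print("near",len(e), e.mean(0) if len(e) else "")
```

```text
[ 0.40844871 -0.31660469  0.21133142] [[-0.908 -0.419 -0.   ]
 [-0.419  0.908  0.001]
 [-0.     0.001 -1.   ]] [-4.48315636e+01  1.58599403e+01 -9.79287169e+00  6.44097418e+01
  2.70027882e-02 -6.96030293e+01]
384 [ 0.41049206 -0.31895049  0.05642173] (0.4113372266292572, -0.31882864236831665) 0.011751044541597366 tool shift mm [ -1.68129605  -3.41585649 156.82757296]
near 0
```

>>> arm_command --pt "-1.5 -3.3 20 0 0 0 1" --pt "0 0 35 0 0 0 1" --pt "0 0 35 0 0 0 1" --pt "0 0 35 0 0 0 1" --pt "0 0 22 0 0 0 1" --pt "0 0 10 0 0 0 1" --pt "0 0 0 0 0 0 1" --pt "0 0 0 0 0 0 1"

```text
clock: 22.05
eef_pos: [0.4117, -0.3196, 0.0551]
tool_rot: [[-0.908, -0.419, 0.0], [-0.419, 0.908, 0.0], [-0.0, 0.0, -1.0]]
contact_force: [-0.1, -0.2, 1.0]
opening: 0.0854
finger_force: 0.0
```

>>> arm_command --pt "0 0 0 0 0 0 0.5" --pt "0 0 0 0 0 0 0.4" --pt "0 0 0 0 0 0 0.35" --pt "0 0 0 0 0 0 0.2" --pt "0 0 0 0 0 0 0.1" --pt "0 0 0 0 0 0 0" --pt "0 0 0 0 0 0 0" --pt "0 0 0 0 0 0 0" --pt "0 0 0 0 0 0 0" --newtons 25

```text
clock: 22.8
eef_pos: [0.4116, -0.3206, 0.055]
tool_rot: [[-0.908, -0.418, 0.001], [-0.418, 0.908, -0.0], [-0.001, -0.001, -1.0]]
contact_force: [-0.7, 0.6, 5.3]
opening: 0.0226
finger_force: 25.1
```

>>> arm_command --pt "0 0 -15 0 0 0 0" --pt "0 0 -35 0 0 0 0" --pt "0 0 -40 0 0 0 0" --pt "0 0 -40 0 0 0 0" --pt "0 0 -30 0 0 0 0" --pt "-10 13.4 0 0 0 0 0" --pt "-21 28 0 0 0 0 0" --pt "-21 28 0 0 0 0 0" --pt "-21 28 0 0 0 0 0" --pt "-21 28 0 0 0 0 0" --pt "-21 28 0 0 0 0 0" --pt "-21 28 0 0 0 0 0"

```text
clock: 23.8
eef_pos: [0.4588, -0.097, 0.2142]
tool_rot: [[-0.909, -0.418, -0.0], [-0.418, 0.909, 0.0], [0.0, 0.0, -1.0]]
contact_force: [1.7, 0.4, -0.2]
opening: 0.0228
finger_force: 24.7
```

>>> arm_command --pt "-21 28 0 0 0 0 0" --pt "-21 28 0 0 0 0 0" --pt "-21 28 0 0 0 0 0" --pt "-21 28 0 0 0 0 0" --pt "-21 28 0 0 0 0 0" --pt "-21 28 0 0 0 0 0" --pt "-21 28 0 0 0 0 0" --pt "-21 28 0 0 0 0 0" --pt "-21 28 0 0 0 0 0" --pt "-10 13.4 0 0 0 0 0" --pt "0 0 0 0 0 0 0" --pt "0 0 0 0 0 0 0"

```text
clock: 24.8
eef_pos: [0.5286, 0.2261, 0.2138]
tool_rot: [[-0.908, -0.42, -0.001], [-0.42, 0.908, -0.001], [0.001, -0.0, -1.0]]
contact_force: [0.2, 0.0, -0.4]
opening: 0.0227
finger_force: 24.7
```

Run:
```python
from h import *
import pickle
s=cam("wrist"); save(s,"w11.png"); pickle.dump(s,open("w11.pkl","wb"))
st=monitor.read_state();print(st["eef_pos"],st["contact_force"],st["opening"])
P=cloud(s)
for nm,c,r,lo,hi in(("vial",(.433,.1875),.02,.086,.1),("hub",(.483,.211),.022,.095,.108)):
    d=P[(np.hypot(P[...,0]-c[0],P[...,1]-c[1])<r)&(P[...,2]>lo)&(P[...,2]<hi)]; print(nm,len(d),d.mean(0),cv2.minEnclosingCircle(d[:,:2].astype(np.float32)))
blobs(s,(0,0,512,384),50,zs=(.101,.061))
# circle fits of the two caps' depth segments
t=pickle.load(open("w9.pkl","rb")) 
l=blobs(t,(230,262,290,310),300)
h=(l>0).astype(np.uint8); k=max(cv2.findContours(h,0,cv2.CHAIN_APPROX_NONE)[0],key=cv2.contourArea)[:,0].astype(float)
q=plane(t,k[:,0],k[:,1],.061)[:,:2]; q=q[k[:,1]>275]; A=np.c_[2*q,np.ones(len(q))]; x=np.linalg.lstsq(A,(q**2).sum(1),rcond=None)[0]; c=x[:2]; print("far rim w9",c,np.sqrt(x[2]+c@c))
```

```text
[0.5284851  0.22521414 0.21392916] [ 1.34822347 -0.18904064 -0.38342448] 0.022598550816467458
vial 678 [0.43331305 0.18879959 0.09274921] ((0.43325451016426086, 0.18886972963809967), 0.011365015059709549)
hub 1571 [0.48290565 0.20946373 0.10227277] ((0.4834439158439636, 0.20979556441307068), 0.01919187791645527)
blue [ 243   55   43   65 1198] [262.7  89.5] [0.4448 0.1907 0.101 ] [0.4432 0.1905 0.061 ]
blue [251 131  28  29 623] [264.3 145.1] [0.4835 0.2102 0.101 ] [0.4885 0.2133 0.061 ]
blue [ 244  165   39   46 1319] [263.  188.6] [0.5184 0.2252 0.101 ] [0.5293 0.2309 0.061 ]
blue [376 230  47  40 903] [396.6 246.6] [0.5175 0.3636 0.101 ] [0.5284 0.3929 0.061 ]
blue [242 268  36  28 705] [259.  282.1] [0.5295 0.231  0.07  ] [0.5556 0.243  0.03  ]
far rim w9 [0.53287111 0.23278949] 0.019841215501043237
```

View pics/w11.png

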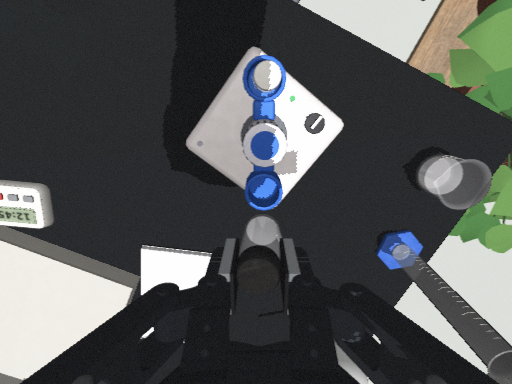

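The white vial stands in its cup at (267,75), and the free cup is at (263,191). I have now viewed more pictures than the 10 allowed, so I continue on numbers only.

>>> arm_command --pt "-6.9 4.6 0 0 0 0 0" --pt "0 0 0 0 0 0 0" --pt "0 0 20 0 0 0 0" --pt "0 0 30 0 0 0 0" --pt "0 0 20 0 0 0 0" --pt "0 0 10 0 0 0 0" --pt "0 0 0 0 0 0 0" --pt "0 0 0 0 0 0 0" --pt "0 0 0 0 0 0 0"

```text
clock: 25.6
eef_pos: [0.5344, 0.2327, 0.1361]
tool_rot: [[-0.909, -0.418, 0.002], [-0.418, 0.909, 0.001], [-0.003, -0.0, -1.0]]
contact_force: [-0.5, 0.0, -0.4]
opening: 0.0227
finger_force: 24.7
```

Run:
```python
from h import *
import pickle
s=cam("wrist"); save(s,"w12.png"); pickle.dump(s,open("w12.pkl","wb"))
st=monitor.read_state();print(st["eef_pos"],st["contact_force"])
P=cloud(s); l=blobs(s,(200,60,320,330),100,zs=(.101,.061))
for r in range(170,290,6):
    xs=np.where(l[r]>0)[0]
    if len(xs): print(r,xs.min(),xs.max(),end="; ")
d=P[(np.hypot(P[...,0]-.483,P[...,1]-.211)<.022)&(P[...,2]>.095)&(P[...,2]<.108)]; print("hub",len(d),cv2.minEnclosingCircle(d[:,:2].astype(np.float32)))
# free cup rim fit: far blob, camera-side outline
best=max(set(np.unique(l))-{0},key=lambda i:np.argwhere(l==i)[:,0].mean()); k=max(cv2.findContours((l==best).astype(np.uint8),0,cv2.CHAIN_APPROX_NONE)[0],key=cv2.contourArea)[:,0]
print("far blob",k.min(0),k.max(0))
d=P[(np.hypot(P[...,0]-.533,P[...,1]-.2325)<.024)]; print([(lo,len(e:=d[(d[:,2]>lo)&(d[:,2]<lo+.006)]),e.mean(0).round(4)[:2].tolist() if len(e) else 0) for lo in(.056,.062,.072,.078,.084,.128,.134)])
```

```text
[0.53456253 0.23289076 0.13631656] [-0.04633757 -0.81499483 -0.04770375]
blue [ 231   60   60   56 1616] [259.6  86.9] [0.4531 0.1958 0.101 ] [0.4516 0.1952 0.061 ]
blue [ 240  130   42   43 1409] [260.4 151. ] [0.4834 0.2102 0.101 ] [0.4896 0.2132 0.061 ]
blue [ 234  181   52   51 1769] [259.4 203.4] [0.5121 0.2228 0.101 ] [0.5256 0.229  0.061 ]
170 251 269; 182 247 273; 188 242 278; 194 239 281; 200 237 283; 206 235 284; 212 234 285; 218 235 285; 224 237 283; 230 242 245; hub 3447 ((0.483545184135437, 0.2101573348045349), 0.019387612119317055)
far blob [234 181] [285 231]
[(0.056, 353, [0.5257, 0.2283]), (0.062, 306, [0.5266, 0.2293]), (0.072, 0, 0), (0.078, 1, [0.5256, 0.2272]), (0.084, 98, [0.5251, 0.2313]), (0.128, 551, [0.5267, 0.23]), (0.134, 1833, [0.5325, 0.2315])]
```

>>> arm_command --pt "1.3 -0.8 5 0 0 0 0" --pt "0 0 5 0 0 0 0" --pt "0 0 5 0 0 0 0" --pt "0 0 5 0 0 0 0" --pt "0 0 5 0 0 0 0" --pt "0 0 5 0 0 0 0" --pt "0 0 5 0 0 0 0" --pt "0 0 5 0 0 0 0" --pt "0 0 3 0 0 0 0" --pt "0 0 0 0 0 0 0" --pt "0 0 0 0 0 0 0"

```text
clock: 26.57
eef_pos: [0.5324, 0.2314, 0.0915]
tool_rot: [[-0.908, -0.418, -0.0], [-0.418, 0.908, 0.0], [0.0, 0.0, -1.0]]
contact_force: [-0.0, -0.1, -0.0]
opening: 0.0227
finger_force: 24.7
```

>>> arm_command --pt "0 0 0 0 0 0 0.3" --pt "0 0 0 0 0 0 0.35" --pt "0 0 0 0 0 0 0.4" --pt "0 0 0 0 0 0 0.5" --pt "0 0 0 0 0 0 0.7" --pt "0 0 0 0 0 0 0.7" --pt "0 0 -10 0 0 0 0.7" --pt "0 0 -25 0 0 0 0.7" --pt "0 0 -35 0 0 0 0.7" --pt "0 0 -35 0 0 0 1" --pt "0 0 -20 0 0 0 1" --pt "0 0 0 0 0 0 1"

```text
clock: 27.57
eef_pos: [0.5355, 0.2324, 0.2232]
tool_rot: [[-0.908, -0.418, 0.01], [-0.418, 0.908, 0.003], [-0.011, -0.001, -1.0]]
contact_force: [0.2, 0.1, 0.3]
opening: 0.0856
finger_force: 0.0
```

>>> arm_command --pt "25 0 0 0 0 0 1" --pt "30 0 0 0 0 0 1" --pt "0 0 0 0 0 0 1" --pt "0 0 0 0 0 0 1" --pt "0 0 0 0 0 0 1"

```text
clock: 27.98
eef_pos: [0.4828, 0.2085, 0.2167]
tool_rot: [[-0.908, -0.418, 0.001], [-0.418, 0.908, 0.0], [-0.001, -0.0, -1.0]]
contact_force: [0.4, -0.5, -0.5]
opening: 0.0854
finger_force: 0.0
```

Run:
```python
from h import *
s=cam("wrist"); save(s,"w13.png")
st=monitor.read_state();print(st["eef_pos"],st["contact_force"],st["opening"])
P=cloud(s)
for nm,c,r,lo,hi in(("white",(.433,.1875),.02,.086,.1),("black",(.533,.2325),.02,.086,.1),("hub",(.483,.211),.022,.095,.108)):
    d=P[(np.hypot(P[...,0]-c[0],P[...,1]-c[1])<r)&(P[...,2]>lo)&(P[...,2]<hi)]; print(nm,len(d),d.mean(0),cv2.minEnclosingCircle(d[:,:2].astype(np.float32)))
    m=np.abs(d[:,2]-np.median(d[:,2]))<.003; e=d[m]; print("  tilt",np.linalg.lstsq(np.c_[e[:,:2]-e[:,:2].mean(0),np.ones(len(e))],e[:,2],rcond=None)[0][:2])
blobs(s,(150,50,330,360),50,zs=(.101,.061))
```

```text
[0.48343527 0.20873094 0.2168659 ] [ 0.385106    0.21282955 -0.6764688 ] 0.08538680623956015
white 548 [0.4329419  0.18861026 0.09259766] ((0.4332955479621887, 0.1887771338224411), 0.011460114270448685)
  tilt [-0.00096655 -0.00334941]
black 422 [0.53064435 0.2328181  0.09210884] ((0.5317817330360413, 0.23326972126960754), 0.011764845810830593)
  tilt [0.01813764 0.00984178]
hub 1326 [0.48206508 0.20907686 0.10205615] ((0.48350387811660767, 0.20953382551670074), 0.01931694895029068)
  tilt [0.00930358 0.00107427]
blue [241 111  40  56 927] [258.9 138.8] [0.4355 0.1867 0.101 ] [0.4401 0.1888 0.061 ]
blue [248 187  26  25 503] [260.3 199.3] [0.4838 0.2102 0.101 ] [0.4966 0.2163 0.061 ]
blue [242 215  37  32 434] [257.6 228.2] [0.5108 0.2199 0.101 ] [0.5281 0.2276 0.061 ]
blue [171 316  50  25 347] [195.8 327.6] [0.6441 0.2084 0.101 ] [0.6839 0.2141 0.061 ]
```

Both vials stand upright on their cup floors, about 54 mm from the hub axis (white at 54 mm, black at 53 mm). The gripper is clear, so I hand in.

```bash
python3 -c "
from cell import ticket
print(ticket.hand_in())"
```

```text
the job is handed in; nothing more can be done
None
```

The job is handed in: by the last camera measurement the rotor is home on the seat and both vials stand upright in their cups with the gripper clear, at about 28 s, but no verdict was returned and I viewed 12 pictures, over the limit of 10.

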